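# Drift the enlarger's foot plate into line

## Task

In the photo lab, the foot plate of the enlarger column has slipped along its bed, so its pin hole no longer lines up with the hole in the bed. Take the tapered drift (plain round grip) from the pin stand and push it straight down through both holes until its collar is down on the plate, so that the taper pulls the plate into line, and leave it standing there. Move the plate only with the drift, not with the gripper.

Things in the scene. Friction and masses are not known exactly. Their poses are not given: they have to be found in the camera images.
- drift: Tapered steel drift, 0.3-0.5 kg, hanging upright by its collar in the pin stand. Origin: centre of the tip's end face, z up the axis. From the tip up: taper 8 mm diameter to 29 mm at 45 mm; straight 29 mm to 70 mm; flat collar 42 mm diameter to 76 mm; plain round grip 26 mm diameter to 131 mm, flat top. Yaw as the stand.
- stand: Open aluminium pin stand, fixed, 70 x 324 mm, deck top 85 mm up. Origin: under its centre; three 33 mm holes at y = -90, 0, 90 mm, in a row within 15 degrees of world y. The drift hangs in any one; the other two pins (ball head; T-bar head), not wanted, have straight blunt shanks. Their heads reach up to 47 mm above the deck.
- plate: Steel foot plate on the bed, 80 x 200 x 10 mm, top 80 mm above the table. Origin: on the axis of its 32 mm vertical through hole, at its underside; y along the plate, which spans y = -35 to 165 mm. Grey column socket, 62 mm square, 50 tall, on it at y = 125 mm. Slides only along y, dry drag about 4 N, no spring; starts 8 to 12 mm too far to +y.
- bed_hole (a point): Mouth centre of the 32 mm wide, 66 mm deep vertical hole in the fixed grey bed (100 x 270 mm), 70 mm above the table, under the plate; y along the bed. It lies midway across the bed, 50 mm from the end away from the socket. In line: plate hole right above it. With the collar on the plate the drift's tip is 60 mm below this point.
There are look-alikes about, which are no part of the job. What is shaped like the drift but turquoise is not meant.

How it is judged:
On the way:
1. the drift's tip is through the plate and inside the bed's hole while the holes are still out of line (more than 6 mm) (z of drift in the frame of bed_hole below -0.001 m and horizontal distance between drift and bed_hole below 0.016 m and horizontal distance between plate and bed_hole above 0.006 m), for 0.03 s.
At the end, for the whole second after the job is handed in: The drift stands in both holes at rest, within 10 degrees of upright and with its collar within 10 mm of the plate (tip at least 50 mm below the bed hole's mouth and within 10 mm of its axis), and the plate's hole is within 5 mm of being in line with the bed's hole (horizontal distance between plate and bed_hole below 0.005 m and horizontal distance between drift and bed_hole below 0.01 m and z of drift in the frame of bed_hole below -0.05 m and angle between drift's own z axis and vertical below 0.17 rad and linear speed of drift below 0.02 m/s); the robot touches nothing.
It fails at once if the gripper or arm pushes the foot plate itself (more than 5 N) (contact force between any of the fingers, the arm and plate above 5 N).
It also fails if it takes over 48 s, if anything falls off the work surface, if the arm or the gripper's body presses on something with over 40 N, if the wrist force passes 120 N, or if a joint passes its speed limit or range.

## Robot

A 7-joint arm with a two-finger parallel gripper is mounted at the origin on the work surface. World frame = base frame: x ahead of the robot, y to its left, z up, the work surface at z = 0. Lengths are in m, angles in rad, forces in N, time in s.
With the tool pointing down it reaches from about 0.425 to 0.95 m from the base axis. Payload 4.7 kg.
Tool frame: the origin (TCP) lies between the finger pads; the fingertips stand 22 mm ahead of it and the grasp point (between the pads) lies 3 mm ahead of it; z points along the fingers, y is the line along which they close (so a half turn about z gives the same grasp; the last joint's range is limited). The gripper opens to 85 mm and grips with 20 to 120 N. Pads are 22 mm wide; open, the fingers measure 114 mm over their backs; the gripper's body (76 mm by 85 mm) begins 54 mm behind the grasp point. The pads swing forward as they close: fully open they stand 13 mm farther back than shut.
Start: joints at [1.087, 0.469, -0.049, 1.532, 0.024, 1.141, -0.082], TCP at [0.297, -0.606, 0.253] pointing down, gripper open.
Joint ranges: [-2.59, 2.59], [-0.33, 1.99], [-1.39, 1.29], [0.1, 2.45], [-1.04, 4.18], [0.21, 1.99], [-2.66, 2.66]. Speed limits (rad/s): [2.57, 2.57, 3.14, 3.14, 3.14, 3.14, 3.14].

## Interface

Orientations are given as a rotation vector (axis times angle).
In Python, from plant import observe, read_camera, calibration, sign_off gives the robot as it stands.
- The arm moves only by the tool apply_moves, never from a script. Its argument "plan" is text: rows parted by semicolons, each of 5 numbers parted by spaces: the shift along the tool's x, y, z in m, then the turn about the tool's z in degrees, then the finger opening in m, from 0 to 0.0854. A call has 1 to 10 rows; each row is the pose to reach, as a shift and turn from the pose commanded when the call began, along the tool's axes at that moment; what a row does not reach only later rows make up. A row lasts 1/8 s, in which the tool goes at most 62.5 mm and 10.7 degrees, less where a joint would pass 70% of its speed; a pose out of reach is approached as far as the arm can. A call with a gripper value outside its range is refused whole. The fingers move at their own pace and stop on an object; the grip force is fixed at half the most. Time passes only in rows, so rows that repeat a pose let the fingers close. It gives the time, the measured TCP pose, the force, the opening and the grip force at its end, in the units of the state.
- observe(): the state, without advancing time (a new reading comes with each control period).
- read_camera(name): name is "scene" or "top" or "wrist"; returns the picture (480x640x3 uint8, red, green, blue); there is no depth.
- calibration(name): a dict with "mtx" (3x3 intrinsics, pixels), "k1" (the pictures are not rectified: a ray, as slopes to the right and down, at radius r is drawn at 1 + k1 r^2 times it, then the intrinsics apply), "rvec" (rotation vector, rad) and "tvec" (3), from world to camera coordinates, as OpenCV has them. Camera axes: x right, y down, z forward; pixel columns grow to the right and rows downward; lengths in m; the calibration is good to about 2 mm. A picture is of the moment at which its call begins: read the wrist's pose just before it. calibration takes no time and is no camera call; for the wrist camera it gives the pose at the moment of the call.
- sign_off(): hands the job in; it is judged then, once.
The state is a dict: "time": time; "qpos": joint angles; "qvel": joint speeds; "tau": joint torques, N m; "tool_pos": TCP position; "eef_rot": TCP orientation; "force": force on the tool from outside, world axes, zero at the start; "ft_torque": the same for the moment, N m; "gripper_width": opening from 0.0 (shut) to 1.0 (fully open); "gripper_force": force on a finger pad.
Only numpy, scipy, OpenCV 4.12 (cv2) and the standard library are available. Lean on these libraries where they do the work, as an engineer would, in place of code of your own. Each camera call takes 0.05 s, during which the arm holds its last target. There are 200 camera calls.

## Working session

There is one attempt and no reset: what is moved stays moved. The work goes in short steps, Python scripts to look and compute and a tool call to move; the robot and the scene stay as the last step left them, time stands still between calls to the robot, and variables do not carry over. Pictures are saved under pics/ and viewed, at most 10 in all, crops included, and the job is handed in when it is done.

Besides the shell and the picture viewer there is one more tool, called in YAML: its name, and indented under it one key for each argument. apply_moves: Moves the arm, as the interface text tells. Its arguments: {"type":"object","properties":{"plan":{"type":"string"}},"required":["plan"]}

```bash
mkdir -p pics
cat > h.py <<'E'
import numpy as np, cv2
from plant import observe, read_camera, calibration, sign_off
def snap(n,f):
    im=read_camera(n); cv2.imwrite('pics/'+f,im[:,:,::-1]); return im
def ray(cal,u,v):
    K=np.array(cal['mtx']); d=np.array([(u-K[0,2])/K[0,0],(v-K[1,2])/K[1,1]]); s=d.copy()
    for _ in range(30): s=d/(1+cal['k1']*(s@s))
    R=cv2.Rodrigues(np.array(cal['rvec'],float))[0]; t=np.array(cal['tvec'],float).ravel()
    return -R.T@t, R.T@np.array([s[0],s[1],1])
def at_z(cal,u,v,z):
    o,d=ray(cal,u,v); return o+d*(z-o[2])/d[2]
def proj(cal,p):
    R=cv2.Rodrigues(np.array(cal['rvec'],float))[0]; c=R@np.array(p,float)+np.array(cal['tvec'],float).ravel()
    s=c[:2]/c[2]; s=s*(1+cal['k1']*(s@s)); K=np.array(cal['mtx']); return s*[K[0,0],K[1,1]]+K[:2,2]
E
python3 - <<'E'
from h import *
a=snap('scene','scene.png'); b=snap('top','top.png')
o=observe(); print(o)
for n in ('scene','top','wrist'):
    c=calibration(n); print(n,c, ray(c,320,240))
E
```

```text
{'time': 0.1, 'qpos': array([ 1.08711047,  0.46939947, -0.04859279,  1.53360567,  0.02411426,
        1.14103272, -0.08226137]), 'qvel': array([ 0.00072719, -0.00096786, -0.00136498, -0.00562127,  0.00133749,
        0.0018838 ,  0.00028241]), 'tau': array([ 8.47868960e-04, -5.11514819e+01, -4.68292355e-02, -2.38389999e+01,
        1.08111682e-02,  4.34027432e-03,  4.60377166e-06]), 'tool_pos': array([ 0.29629103, -0.60592789,  0.25232705]), 'eef_rot': array([-3.05894926e+00, -7.07942258e-01,  7.81484566e-04]), 'force': array([-0.17457331, -0.12850791,  0.06157453]), 'ft_torque': array([0.00342231, 0.00214722, 0.0102174 ]), 'gripper_force': 0.0, 'gripper_width': 1.0012055290297548}
scene {'mtx': array([[523.46912867,   0.        , 315.05281987],
       [  0.        , 523.46912867, 240.96304766],
       [  0.        ,   0.        ,   1.        ]]), 'k1': -0.0741834658970315, 'rvec': array([ 1.05312639,  2.66426568, -0.7299662 ]), 'tvec': array([ 0.40593469, -0.20881978,  0.94919862])} (array([0.74334941, 0.21072061, 0.71581784]), array([-0.34835511, -0.37033448, -0.8611584 ]))
top {'mtx': array([[620.10200437,   0.        , 330.91729011],
       [  0.        , 620.10200437, 248.75629023],
       [  0.        ,   0.        ,   1.        ]]), 'k1': -0.14568888264714697, 'rvec': array([ 2.16993749, -2.20079157,  0.14151306]), 'tvec': array([-0.07865316,  0.52300991,  0.96180842])} (array([ 0.42489813, -0.05479298,  1.01057431]), array([ 0.11237197, -0.01416979, -0.99382151]))
wrist {'mtx': array([[387.57487615,   0.        , 320.8092382 ],
       [  0.        , 387.57487615, 239.57373088],
       [  0.        ,   0.        ,   1.        ]]), 'k1': -0.08017113751410827, 'rvec': array([-2.42824904,  1.51541038,  0.24679871]), 'tvec': array([-0.67448668, -0.0397042 ,  0.38083841])} (array([ 0.36988453, -0.57104421,  0.37234465]), array([-0.28447677, -0.13393259, -0.94928425]))
```

View pics/top.png

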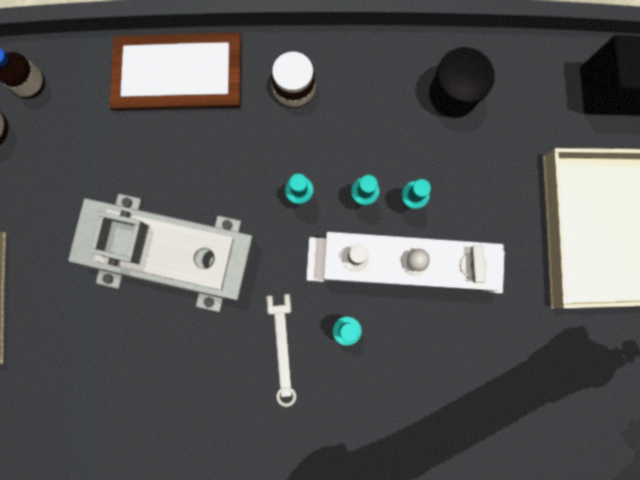

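View pics/scene.png

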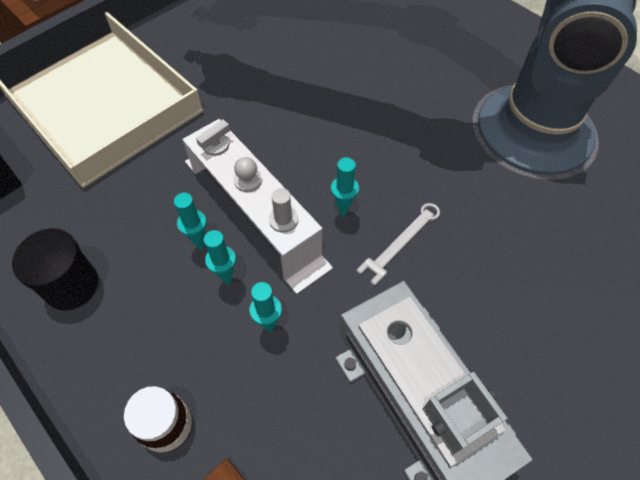

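Both views show the stand (top view, about 325–503 × 233–292), with the bed and plate at about 70–250 × 200–310.

Things that could be taken for the drift, by top pixel:
- grey plain round grip (357,255)
- ball head (418,260)
- T-bar (477,263)
- turquoise look-alikes (299,187), (366,188), (417,193), (346,331)

I choose the grey plain grip at (357,255), seen at (283,207) in the scene view, and check it in a crop.

Run:
```python
import cv2,numpy as np
a=cv2.imread('pics/top.png');s=cv2.imread('pics/scene.png')
A=cv2.resize(a[195:315,60:260],None,fx=4,fy=4,interpolation=cv2.INTER_CUBIC)[:,:800]
B=cv2.resize(a[225:300,300:400],None,fx=4,fy=4,interpolation=cv2.INTER_CUBIC)
C=cv2.resize(s[170:245,230:330],None,fx=4,fy=4,interpolation=cv2.INTER_CUBIC)
cv2.imwrite('pics/c1.png',A); cv2.imwrite('pics/c2.png',np.hstack([B,C]))
```

```text
(no output)
```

View pics/c1.png

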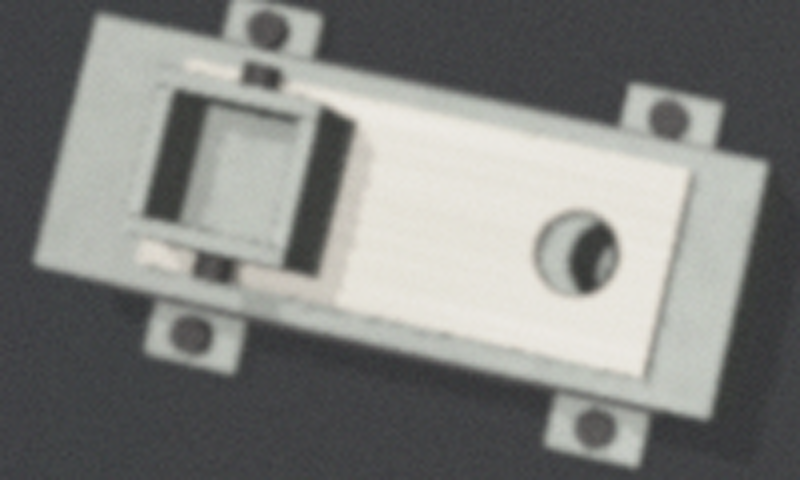

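View pics/c2.png

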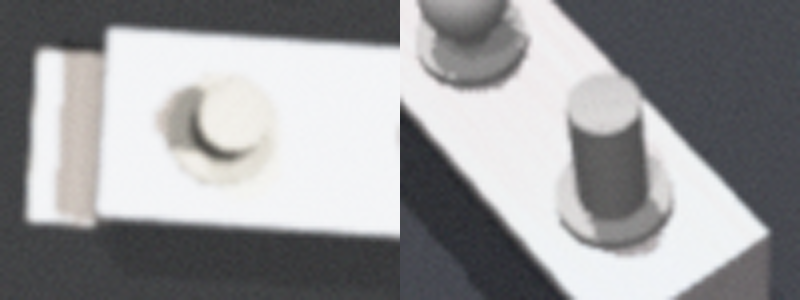

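The crop shows a plain cylindrical grip on a flat collar, so it is the drift. The plate hole is at about top (204,258). Next I compute positions.

Run:
```python
from h import *
T=calibration('top');S=calibration('scene')
f=lambda c,x0,y0:((c[0]+.5)/4-.5+x0,(c[1]+.5)/4-.5+y0)
d=f((236,115),300,225); ds=f((206,103),230,170)
print('drift',at_z(T,*d,.146),at_z(S,*ds,.146))
print('stand end', [at_z(T,*f(p,300,225),.085) for p in((107,27),(98,217))], [at_z(T,*p,.085) for p in((503,244),(502,291))])
h=at_z(T,*f((577,253),60,195),.08); print('hole',h, at_z(S,400,332,.08))
c=np.array([at_z(T,*f(p,60,195),.07)[:2] for p in((98,14),(768,160),(710,418),(35,265))])
print(c,[np.linalg.norm(c[i]-c[i-1]) for i in range(4)])
pe=np.array([at_z(T,*f(p,60,195),.08)[:2] for p in((692,168),(643,377))]);print('plate end',pe,np.linalg.norm(pe[0]-pe[1]))
r=cv2.minAreaRect(c.astype(np.float32)); print(r)
y=((c[0]+c[3])-(c[1]+c[2]))/2; y/=np.linalg.norm(y); print('ydir',y,np.degrees(np.arctan2(-y[0],y[1])))
e=(c[1]+c[2])/2; b=e+.05*y; print('bed',b,'offs',(h[:2]-b)@y,np.cross(y,h[:2]-b),'ctr',c.mean(0)-.085*y, 'plate-end hole',pe.mean(0)+.035*y)
R=cv2.Rodrigues(observe()['eef_rot'])[0];print(R)
```

```text
drift [ 0.50311719 -0.12103708  0.146     ] [ 0.50320337 -0.12014911  0.146     ]
stand end [array([ 0.54249487, -0.07776069,  0.085     ]), array([ 0.47106418, -0.07333407,  0.085     ])] [array([ 0.52012529, -0.34808129,  0.085     ]), array([ 0.4482685 , -0.34356761,  0.085     ])]
hole [0.50523788 0.10733342 0.08      ] [0.50536262 0.10726548 0.08      ]
[[0.60173097 0.29877851]
 [0.54080809 0.03606026]
 [0.44286227 0.05843282]
 [0.50392016 0.32136864]] [np.float64(0.10038559770682895), np.float64(0.2696895903610802), np.float64(0.10046848429521144), np.float64(0.2699320541315549)]
plate end [[0.53690412 0.06384588]
 [0.45829471 0.08235504]] 0.08075907945432037
((0.522296667098999, 0.17860567569732666), (0.27002131938934326, 0.10046792030334473), 76.94419860839844)
ydir [0.22604871 0.974116  ] -13.064553588523562
bed [0.50313762 0.09595234] offs 0.011561252012602236 0.0005267802133486739 ctr [0.50311623 0.0958602 ] plate-end hole [0.50551112 0.10719452]
[[ 8.98323294e-01  4.39334120e-01 -8.88832564e-04]
 [ 4.39335011e-01 -8.98321814e-01  1.63279691e-03]
 [-8.11142879e-05 -1.85727477e-03 -9.99998272e-01]]<stdin>:13: DeprecationWarning: Arrays of 2-dimensional vectors are deprecated. Use arrays of 3-dimensional vectors instead. (deprecated in NumPy 2.0)
```

Both cameras agree to about 1 mm, and the bed measures 100 × 270 as stated. Drift is at (0.503,-0.1206), bed hole at (0.503,0.096), plate hole 11.6 mm off. I'll move above the drift with the closing line along the bed.

apply_moves:
  plan: "0.04 -0.035 0.0 4 0.06; 0.09 -0.078 0.01 9 0.06; 0.135 -0.117 0.02 15 0.06; 0.18 -0.156 0.03 21 0.06; 0.225 -0.195 0.035 27 0.06; 0.27 -0.234 0.04 32 0.06; 0.315 -0.273 0.045 37 0.06; 0.36 -0.312 0.05 39.1 0.06; 0.3985 -0.3454 0.05 39.1 0.06; 0.3985 -0.3454 0.05 39.1 0.06"

```text
time: 1.35
tool_pos: [0.5041, -0.116, 0.2031]
eef_rot: [-3.121, 0.343, -0.0]
force: [0.8, -0.3, -0.0]
gripper_width: 0.704
gripper_force: 0.0
```

```bash
cat > st.py <<'E'
from h import *
import sys
o=observe();R=cv2.Rodrigues(o['eef_rot'])[0];p=o['tool_pos']
print(o['time'],p,o['force'],o['gripper_width'],o['qpos']);print(R)
if len(sys.argv)>3: print('tool shift',R.T@(np.array(list(map(float,sys.argv[1:4])))-p))
E
python3 st.py .5032 -.1206 .119
```

```text
1.35 [ 0.50414087 -0.11604488  0.20313633] [ 0.84334975 -0.34664367 -0.00355751] 0.7036197063252528 [ 0.28032984  0.27378553 -0.1608595   1.95363711  0.05204944  0.91804568
 -1.69576511]
[[ 9.76178658e-01 -2.16967917e-01  3.88035308e-04]
 [-2.16968260e-01 -9.76176724e-01  1.94378435e-03]
 [-4.29478066e-05 -1.98167215e-03 -9.99998036e-01]]
tool shift [7.34695052e-05 4.81747173e-03 8.41269433e-02]
```

apply_moves:
  plan: "0 0 0 0 0.06; 0 0 0 0 0.06; 0 0 0 0 0.06"

```text
time: 1.72
tool_pos: [0.5024, -0.1224, 0.2033]
eef_rot: [3.12, -0.361, -0.0]
force: [-0.7, -0.1, -0.5]
gripper_width: 0.699
gripper_force: 0.0
```

```bash
python3 st.py .5032 -.1206 .119
python3 - <<'E'
from h import *
c=calibration('wrist'); im=snap('wrist','w1.png')
for p in ((.5032,-.1206,.146),(.5032,-.1206,.091)): print(proj(c,p))
E
```

```text
1.725 [ 0.50237138 -0.12238139  0.20329902] [-0.73437289 -0.11695441 -0.45555855] 0.6987361862348958 [ 0.28674378  0.27280394 -0.1548628   1.95433653  0.05279338  0.91829761
 -1.69547578]
[[ 9.73637913e-01 -2.28099104e-01 -1.14932013e-04]
 [-2.28099131e-01 -9.73637848e-01 -3.57921511e-04]
 [-3.02605818e-05  3.74701846e-04 -9.99999929e-01]]
tool shift [ 0.000403   -0.00195502  0.08429828]
[317.30474217 282.57388545]
[318.02666685 246.3020295 ]
```

View pics/w1.png

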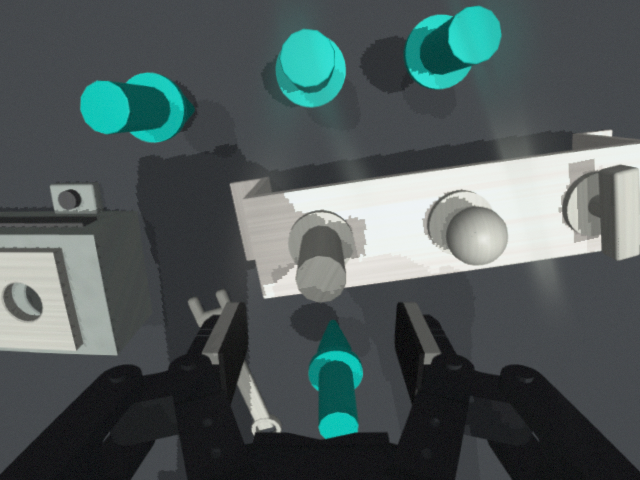

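The wrist view shows the grey grip's top at (322,278), within a few px of the predicted (317,283), and the path down is clear. Descending and gripping.

apply_moves:
  plan: "0 0 0.02 0 0.06; 0 0 0.04 0 0.06; 0 0 0.06 0 0.06; 0 0 0.075 0 0.06; 0 0 0.084 0 0.06; 0 0 0.084 0 0.06; 0 0 0.084 0 0.06; 0 0 0.084 0 0.03; 0 0 0.084 0 0.015; 0 0 0.084 0 0.015"

```text
time: 3.02
tool_pos: [0.5031, -0.1216, 0.12]
eef_rot: [3.121, -0.357, 0.002]
force: [-1.4, -0.5, 5.5]
gripper_width: 0.292
gripper_force: 58.6
```

apply_moves:
  plan: "0 0 0 0 0.01; 0 0 0 0 0.01; 0 0 0 0 0.01; 0 0 0 0 0.01"

```text
time: 3.52
tool_pos: [0.5031, -0.1215, 0.12]
eef_rot: [3.121, -0.357, 0.001]
force: [-2.2, -1.9, 5.5]
gripper_width: 0.293
gripper_force: 58.6
```

```bash
python3 st.py .5032 -.1206 .119
```

```text
3.525 [ 0.50307347 -0.12154346  0.12004229] [-2.16286948 -1.88357638  5.45972042] 0.29255770795329183 [ 0.27360753  0.38473348 -0.14626879  2.02791277  0.08283746  0.73342758
 -1.72230799]
[[ 9.74152203e-01 -2.25891074e-01  8.41748330e-04]
 [-2.25890413e-01 -9.74152380e-01 -8.13225006e-04]
 [ 1.00369141e-03  6.02062053e-04 -9.99999315e-01]]
tool shift [-9.09041514e-05 -9.48278449e-04  1.04163280e-03]
```

apply_moves:
  plan: "0 0 -0.008 0 0.01; 0 0 -0.025 0 0.01; 0 0 -0.045 0 0.01; 0 0 -0.065 0 0.01; 0 0 -0.085 0 0.01; 0 0 -0.1 0 0.01; 0 0 -0.105 0 0.01; 0 0 -0.105 0 0.01; 0 0 -0.105 0 0.01"

```text
time: 4.65
tool_pos: [0.5022, -0.1209, 0.2235]
eef_rot: [-3.121, 0.357, 0.003]
force: [-0.9, 0.2, -3.6]
gripper_width: 0.289
gripper_force: 59.3
```

```bash
python3 st.py .5041 .0998 .21
```

```text
4.65 [ 0.50224927 -0.12092152  0.22346637] [-0.86818522  0.22659032 -3.61505373] 0.2892017911458809 [ 0.28769526  0.24985857 -0.15769235  1.93235434  0.04717328  0.96460694
 -1.69049603]
[[ 9.74217130e-01 -2.25606029e-01 -1.70361206e-03]
 [-2.25605834e-01 -9.74218616e-01  3.08686241e-04]
 [-1.72933206e-03  8.36173954e-05 -9.99998501e-01]]
tool shift [-0.04796977 -0.21544968  0.01353133]
```

apply_moves:
  plan: "-0.004 -0.018 0 0 0.01; -0.011 -0.05 0 0 0.01; -0.02 -0.09 0 0 0.01; -0.03 -0.13 0 0 0.01; -0.039 -0.17 0 0 0.01; -0.045 -0.2 0 0 0.01; -0.0485 -0.2145 0 0 0.01; -0.0485 -0.2145 0 0 0.01; -0.0485 -0.2145 0 0 0.01; -0.0485 -0.2145 0 0 0.01"

```text
time: 5.9
tool_pos: [0.5041, 0.0972, 0.2242]
eef_rot: [3.12, -0.361, -0.0]
force: [-0.4, 0.1, -3.3]
gripper_width: 0.289
gripper_force: 59.5
```

apply_moves:
  plan: "0 0 0 0 0.01; 0 0 0 0 0.01; 0 0 0 0 0.01; 0 0 0 0 0.01"

```text
time: 6.4
tool_pos: [0.504, 0.0989, 0.2243]
eef_rot: [3.121, -0.357, 0.0]
force: [-0.3, -0.1, -3.6]
gripper_width: 0.289
gripper_force: 59.5
```

```bash
python3 st.py .5039 .0994 .19
python3 - <<'E'
from h import *
S=calibration('scene');W=calibration('wrist');o=observe()
p=o['tool_pos']; tip=p-[0,0,.105]
a=snap('scene','s2.png');w=snap('wrist','w2.png')
ts,tw=proj(S,tip),proj(W,tip); print('tip',tip,ts,tw,'holeS',proj(S,(.5052,.1073,.08)),'bedS',proj(S,(.5031,.0959,.07)))
x,y=ts.astype(int); A=a[y-100:y+50,x-75:x+75]; print('crop0',x-75,y-100)
x,y=tw.astype(int); print(x,y)
B=w[90:390,170:470]
cv2.imwrite('pics/c3.png',np.hstack([cv2.resize(A,(400,400),interpolation=2),cv2.resize(B,(400,400),interpolation=2)])[:,:,::-1])
E
```

```text
6.4 [0.50399307 0.09888556 0.22433986] [-0.32911389 -0.10300284 -3.62928447] 0.2888962126864451 [-0.03565417  0.2526295  -0.28417379  1.93298724  0.08528909  0.96730241
 -2.15817077]
[[ 9.74203009e-01 -2.25673399e-01  1.20052346e-04]
 [-2.25673397e-01 -9.74203016e-01 -2.56034539e-05]
 [ 1.22733377e-04 -2.14965908e-06 -9.99999992e-01]]
tool shift [-0.00021097 -0.00048009  0.03433984]
tip [0.50399307 0.09888556 0.11933986] [399.97642305 315.1236246 ] [321.12135113 250.82632612] holeS [400.10563416 331.93595895] bedS [393.738907   327.61784529]
crop0 324 215
321 250
```

View pics/c3.png

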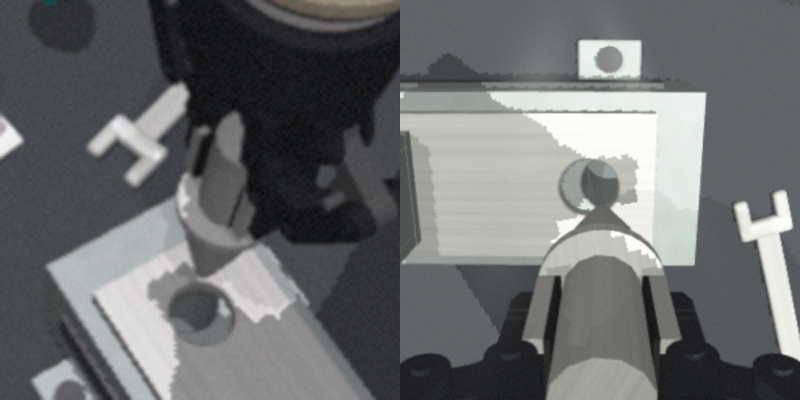

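Both views put the tip within about 1 mm of prediction: scene (399,316) against (400,315), and wrist (321,248) against (321,251). Lowering into the hole overlap.

apply_moves:
  plan: "0 0 0.01 0 0.01; 0 0 0.022 0 0.01; 0 0 0.033 0 0.01; 0 0 0.042 0 0.01; 0 0 0.049 0 0.01; 0 0 0.054 0 0.01; 0 0 0.056 0 0.01; 0 0 0.056 0 0.01; 0 0 0.056 0 0.01"

```text
time: 7.62
tool_pos: [0.5042, 0.0989, 0.1686]
eef_rot: [-3.121, 0.357, -0.001]
force: [0.3, -0.0, -3.4]
gripper_width: 0.289
gripper_force: 59.5
```

```bash
python3 st.py .5031 .0959 .115
```

```text
7.625 [0.50421061 0.09893983 0.16863181] [ 0.29077342 -0.01470501 -3.36588443] 0.288919966761618 [-0.04787481  0.3206782  -0.27611987  1.99016968  0.11538789  0.84466328
 -2.18576161]
[[ 9.74198676e-01 -2.25690798e-01  7.77260015e-04]
 [-2.25690930e-01 -9.74198951e-01  8.53899497e-05]
 [ 7.37934166e-04 -2.58607312e-04 -9.99999694e-01]]
tool shift [-0.00043547  0.00322592  0.05363067]
```

The tip is 6 mm below the bed mouth with no contact. Pushing down while easing over to the bed axis.

apply_moves:
  plan: "0 0.0005 0.005 0 0.01; 0 0.001 0.01 0 0.01; 0 0.0015 0.015 0 0.01; 0 0.0025 0.02 0 0.01; 0 0.003 0.025 0 0.01; 0 0.0035 0.03 0 0.01; 0 0.0035 0.034 0 0.01; 0 0.0035 0.034 0 0.01"

```text
time: 8.62
tool_pos: [0.5027, 0.0949, 0.1333]
eef_rot: [3.12, -0.357, -0.002]
force: [2.2, 3.4, -5.8]
gripper_width: 0.287
gripper_force: 59.6
```

```bash
python3 st.py .5031 .0959 .115
```

```text
8.625 [0.50265579 0.09494629 0.13325136] [ 2.18396073  3.40390304 -5.76507407] 0.28655870601244454 [-0.05230511  0.36732401 -0.26596326  2.02415904  0.13657044  0.76822795
 -2.19848015]
[[ 9.74176324e-01 -2.25783846e-01 -1.46433741e-03]
 [-2.25785004e-01 -9.74176920e-01 -6.78585509e-04]
 [-1.27331006e-03  9.91687365e-04 -9.99998698e-01]]
tool shift [ 0.00024064 -0.00104748  0.01825004]
```

apply_moves:
  plan: "0 -0.0005 0.003 0 0.01; 0 -0.0005 0.006 0 0.01; 0 -0.0005 0.009 0 0.01; 0 -0.0005 0.012 0 0.01; 0 -0.0005 0.014 0 0.01; 0 -0.0005 0.016 0 0.01; 0 -0.0005 0.016 0 0.01"

```text
time: 9.5
tool_pos: [0.5032, 0.0956, 0.1181]
eef_rot: [3.121, -0.357, -0.001]
force: [-0.5, 0.1, -2.8]
gripper_width: 0.289
gripper_force: 59.7
```

```bash
python3 st.py .5031 .0959 .115
```

```text
9.5 [0.50317179 0.09564565 0.11807988] [-0.45642549  0.0921369  -2.80082363] 0.28926066564005426 [-0.05871337  0.39016226 -0.26093385  2.0349604   0.14738606  0.73441693
 -2.20924448]
[[ 9.74161004e-01 -2.25854239e-01 -4.47559572e-04]
 [-2.25854434e-01 -9.74160959e-01 -4.47547635e-04]
 [-3.34914531e-04  5.37066768e-04 -9.99999800e-01]]
tool shift [-0.00012635 -0.00023322  0.0030798 ]
```

apply_moves:
  plan: "0 0 0.002 0 0.01; 0 0 0.003 0 0.01; 0 0 0.0035 0 0.01; 0 0 0.0035 0 0.01; 0 0 0.0035 0 0.035; 0 0 0.0035 0 0.055; 0 0 0.0035 0 0.055; 0 0 0.0035 0 0.055; 0 0 0.0035 0 0.055"

```text
time: 10.62
tool_pos: [0.5034, 0.096, 0.1148]
eef_rot: [-3.121, 0.357, -0.0]
force: [-0.2, -0.1, -0.1]
gripper_width: 0.642
gripper_force: 0.0
```

apply_moves:
  plan: "0 0 -0.01 0 0.055; 0 0 -0.03 0 0.055; 0 0 -0.05 0 0.055; 0 0 -0.075 0 0.055; 0 0 -0.1 0 0.055; -0.04 0 -0.12 0 0.055; -0.07 0 -0.12 0 0.055; -0.07 0 -0.12 0 0.055; -0.07 0 -0.12 0 0.055"

```text
time: 11.75
tool_pos: [0.4358, 0.1116, 0.2354]
eef_rot: [-3.121, 0.357, -0.002]
force: [0.2, -0.3, -0.2]
gripper_width: 0.642
gripper_force: 0.0
```

```bash
python3 st.py
python3 - <<'E'
from h import *
S=calibration('scene')
a=snap('scene','s3.png');x,y=320,240
print(proj(S,(.5031,.0959,.141)),proj(S,(.5031,.0959,.086)))
cv2.imwrite('pics/c4.png',cv2.resize(a[200:440,300:540],(600,600),interpolation=2)[:,:,::-1])
E
```

```text
11.75 [0.43576493 0.11162576 0.23538997] [ 0.2321859  -0.31078608 -0.15579042] 0.6416206049109087 [-0.05372397  0.13620215 -0.31777488  2.05013343  0.05229509  0.96118787
 -2.19736314]
[[ 9.74137058e-01 -2.25952904e-01  1.50921520e-03]
 [-2.25953339e-01 -9.74138119e-01  1.21362616e-04]
 [ 1.44276182e-03 -4.59236036e-04 -9.99998854e-01]]
[401.04602085 305.95505585] [395.26989027 323.08667458]
```

View pics/c4.png

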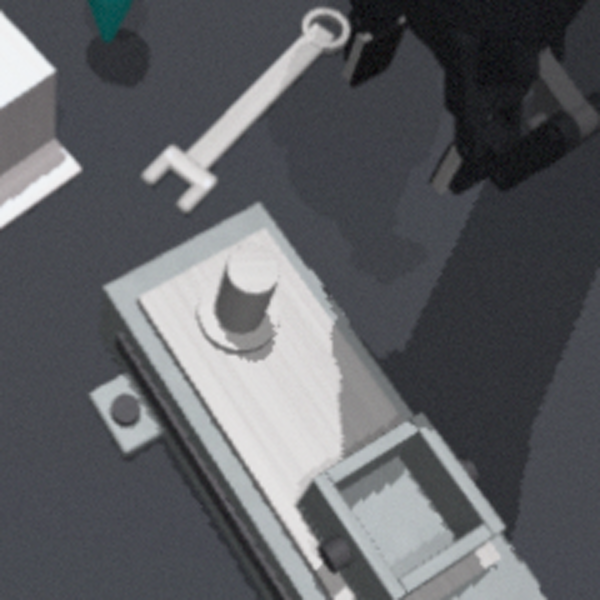

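The drift stands upright with its collar on the plate. Its grip top is at crop (253,265), which is scene (401,306) and matches the prediction. The gripper is clear, so I'm handing in.

```bash
python3 -c "from plant import sign_off; print(sign_off())"
```

```text
the job is handed in; nothing more can be done
None
```

The job is handed in after about 12 s of robot time: the final camera check showed the drift upright through both holes, collar down on the plate, gripper clear; no verdict was returned.

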